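# Set a shaft coupling flat-up in the pedal fixture

## Task

Find the red coupling in the wooden rack, pull it out and stand it upright on the steel setting plate, letting go to change grip. Then take it again and lay it in the V-cradle of the grey fixture, between pusher and end stop, with its milled flat facing straight up, and let go. Then press the yellow pedal fully down to its stop so that the pusher drives the coupling home against the end stop, let the pedal rise again, and leave the flat still facing up; do not disturb the other things on the bench.

Things in the scene. Friction and masses are not known exactly. Their poses are not given: they have to be found in the camera images.
- coupling_center (a point): centre (half-way up) of the red anodised shaft coupling: a D-section cylinder, 32 mm diameter, 70 mm long, about 160 g, both ends alike. Its z axis is the cylinder axis, its +x axis points out through the flat. It starts upright in a rack pocket, 45 mm of it showing above the rack, its flat towards any side. The other two couplings (blue, dark grey) are fully round
- coupling_flat (a point): middle of the red coupling's one flat: bare aluminium with two small dark screw holes, milled along the whole length, 11 mm from the axis and 23 mm wide, so that the coupling measures 27 mm across flat and back, but 32 mm across the round
- rack: fixed wooden block, 66 mm (its x) x 236 mm (its y), 35 mm high, origin at the centre of its underside; three pockets 34 mm wide and 25 mm deep in a row along its y, at -75, 0 and +75 mm, holding three couplings in any order
- plate_top (a point): centre of the top face of the square steel setting plate, 80 x 80 mm, 5 mm thick, fixed on the bench; its top is at height 5 mm
- nest (a point): where the coupling's centre lies once seated in the fixture's V-cradle and against the end stop, 50 mm above the bench. y (level) is the cradle's axis, pointing from pusher and pedal to the end stop; z up; x away from the robot. Two black V supports, 6 mm thick, are centred at y = -31 and +23 mm, tops 2 mm above the axis or lower, with a 48 mm open gap for fingers between them
- stop_face (a point): middle of the face of the steel end stop that the coupling's end is driven against: 35 mm along the cradle's axis from the seated coupling's centre. The stop is 26 mm wide, 10 mm thick and its top is 6 mm above the cradle's axis
- fixture: grey base plate carrying cradle, stop and pedal, 130 x 215 mm, 10 mm thick; axes as the cradle's, origin on the bench straight below the cradle, 4 mm further from the end stop than the seated centre. The retracted brass pusher leaves the 70 mm coupling 16 mm of play: lay it about 8 mm short of the stop. Behind the pusher are a low guide (top 40 mm above the bench), then the pedal
- pedal (a joint): angle of the yellow spring pedal, 0 at rest (raised), 0.30 rad at its stop (plate level). It springs back when let go. Pressing at the pad takes about 3 N at first and 9 N at the stop; it drives the pusher 15.5 mm towards the end stop
- pedal_pad (a point): middle of the ribbed pressing area on the pedal's upper face, moving with it: 85 mm from the pedal's hinge, 15 mm from the free edge, pedal 48 mm wide, pressed straight down. It is about 52 mm above the bench at rest and 27 mm at the stop
- spare_a_center (a point): centre of the blue round coupling, 32 mm diameter, 70 mm high, upright in the rack; to be left alone
- spare_b_center (a point): centre of the dark grey round coupling, same size, upright in the rack; to be left alone
- bottle: navy drinking bottle, 72 mm diameter, 200 mm high, origin at the centre of its foot; bystander
- jar: glass jar with blue lid, 84 mm diameter, 110 mm high, origin at the centre of its foot; bystander
- wood_gear: dark wooden gear lying flat, 88 mm across the teeth, 8 mm thick, origin at the centre of its underside; bystander
- screwdriver: screwdriver lying on the bench, along its x, origin on its underside; bystander
- wood_arm: dark wooden link lying flat, 22 x 120 x 8 mm, long along its y, origin at the centre of its underside; bystander
There are look-alikes about, which are no part of the job. What is meant by the part that bears coupling_center is not turquoise or white, and is the smaller of those in its own colour.

How it is judged:
On the way, in this order (a step that is already met when the one before it is completed fails the run):
1. the red coupling stands upright on the setting plate, let go ((angle between coupling_center's own z axis and vertical below 0.08 rad or angle between coupling_center's own z axis and vertical above 3.06 rad) and horizontal distance between coupling_center and plate_top below 0.035 m and height (world z) of coupling_center between 0.036 and 0.044 m and contact force between the fingers and coupling below 0.05 N and linear speed of coupling below 0.02 m/s), for 0.2 s.
2. the coupling lies in the V-cradle, flat up, let go, pedal not pressed (x of coupling_center in the frame of nest between -0.004 and 0.004 m and z of coupling_center in the frame of nest between -0.004 and 0.004 m and y of coupling_center in the frame of nest between -0.018 and 0.004 m and angle between coupling_center's own x axis and vertical below 0.15 rad and angle between the z axis of coupling_center and the y axis of nest, either way round below 0.12 rad and contact force between the fingers and coupling below 0.05 N and value of joint pedal below 0.05 rad and linear speed of coupling below 0.02 m/s), for 0.2 s.
3. the pedal is pressed down to its stop (value of joint pedal above 0.28 rad and angle between coupling_center's own x axis and vertical below 0.15 rad), for 0.1 s.
At the end, for the whole second after the job is handed in: The red coupling rests in the V-cradle (axis within 4 mm and 0.12 rad), its end within 3 mm of the end stop, its flat facing up within 0.15 rad (8.5 degrees), released and at rest, and the pedal has risen again (under 0.05 rad) (x of coupling_center in the frame of nest between -0.004 and 0.004 m and z of coupling_center in the frame of nest between -0.004 and 0.004 m and y of coupling_center in the frame of nest between -0.003 and 0.003 m and angle between coupling_center's own x axis and vertical below 0.15 rad and angle between the z axis of coupling_center and the y axis of nest, either way round below 0.12 rad and value of joint pedal below 0.05 rad and contact force between the fingers and coupling below 0.05 N and linear speed of coupling below 0.02 m/s); the robot touches nothing.
It fails at once if a bystander was moved by more than 30 mm (distance of any of spare_a_center, spare_b_center, bottle, jar, wood_gear, screwdriver, wood_arm from where it was at the start of the episode above 0.03 m).
It also fails if it takes over 72 s, if anything falls off the work surface, if the arm or the gripper's body presses on something with over 40 N, if the wrist force passes 120 N, or if a joint passes its speed limit or range.

## Robot

A 6-joint arm with a two-finger parallel gripper is mounted at the origin on the work surface. World frame = base frame: x ahead of the robot, y to its left, z up, the work surface at z = 0. Lengths are in m, angles in rad, forces in N, time in s.
With the tool pointing down it reaches from about 0.425 to 0.925 m from the base axis. Payload 12.5 kg.
Tool frame: the origin (TCP) lies at the very end of the fingers, on their centre line; the grasp point (between the pads) lies 19 mm behind it (bot.pinch_z is the distance from the TCP to the grasp point, in m); z points along the fingers, y is the line along which they close (so a half turn about z gives the same grasp; the last joint's range is limited). The gripper opens to 85 mm and grips with 20 to 120 N. Pads are 22 mm wide; open, the fingers measure 114 mm over their backs; the gripper's body (76 mm by 85 mm) begins 54 mm behind the grasp point. The pads swing forward as they close: fully open they stand 13 mm farther back than shut.
Start: joints at [1.07, 0.491, 1.559, -0, 1.092, -0.106], TCP at [0.24, 0.577, 0.231] pointing down, gripper open.
Joint ranges: [-3.1, 3.1], [-0.84, 2.19], [0.05, 2.79], [-1.13, 4.28], [0.06, 2.93], [-2.69, 2.69]. Speed limits (rad/s): [2.22, 2.22, 2.79, 3.14, 3.14, 3.14].

## Interface

Orientations are given as a unit quaternion [x, y, z, w].
In Python, from station import sensors, cams, bot gives the robot as it stands. The module is installed in compiled form; this text tells all that it offers.
- The arm moves only by the shell command python3 -m crank 'ROWS' [OPENING] [FORCE]. ROWS is JSON, a list of rows, each a list of 4 numbers: the shift along the tool's x, y, z in mm, then the turn about the tool's z in rad. A call has 1 to 12 rows; each row shifts and turns the commanded pose from where the row before left it, along the tool's axes as they then stand; what a row does not reach is not made up. A row lasts 1/10 s, in which the tool goes at most 50 mm and 8.59 degrees, less where a joint would pass 70% of its speed; a pose out of reach is approached as far as the arm can. A call with a gripper value outside its range is refused whole. OPENING is the opening in per cent of the stroke, from 0 (shut) to 100 (fully open), set as the call begins (- or left out, the last holds). The fingers move at their own pace and stop on an object; FORCE is the grip in N (left out, the last holds). Time passes only in rows, so rows that do not move let the fingers close. It gives the time, the measured TCP pose, the force, the opening and the grip force at its end, in the units of the state.
- sensors.observe(): the state, without advancing time (a new reading comes with each control period).
- cams.read_camera(name): name is "side" or "top" or "wrist"; returns the picture (384x512x3 uint8, blue, green, red); there is no depth.
- cams.camera_info(name): a dict with "fx", "fy", "cx", "cy" (pixels), "R" (3x3) and "t" (3): a world point X has camera coordinates R X + t. Camera axes: x right, y down, z forward; pixel columns grow to the right and rows downward; lengths in m; the calibration is good to about 2 mm. A picture is of the moment at which its call begins: read the wrist's pose just before it. camera_info takes no time and is no camera call; for the wrist camera it gives the pose at the moment of the call.
- bot.sign_off(): hands the job in; it is judged then, once.
Trained networks look in the newest picture that a camera, given by its name, has taken for a name from the list of things; names that differ only in an ending like _2 or _b are one class to them, and where a whole thing is asked for, a point or a joint stands for the part that bears it (a point fixed in the world has none). Each returns a list of dicts, best first, with "score" (0 to 1); they miss things now and then, are a little off and sometimes report something else, mostly with a low value. They report only what shows in the picture. A call takes as long as a camera call. They do not tell look-alikes from the thing itself.
- cams.find_in(label, camera): "location" ([x, y, z] in m, in world coordinates, good to about 4 mm: the middle of the surface that is visible of it).
- cams.cut_out(label, camera): "region" (384x512 bool, what is visible of it).
The state is a dict: "time": time; "q": joint angles; "qd": joint speeds; "joint_efforts": joint torques, N m; "position": TCP position; "orientation": TCP orientation; "wrist_force": force on the tool from outside, world axes, zero at the start; "moment": the same for the moment, N m; "gripper_width": finger opening in m; "grasp_force": force on a finger pad.
Only numpy, scipy, OpenCV 4.12 (cv2) and the standard library are available. Lean on these libraries where they do the work, as an engineer would, in place of code of your own. Each camera call takes 0.05 s, during which the arm holds its last target. There are 200 camera calls.

## Working session

There is one attempt and no reset: what is moved stays moved. The work goes in short steps, Python scripts to look and compute and a shell command to move; the robot and the scene stay as the last step left them, time stands still between calls to the robot, and variables do not carry over. Pictures are saved under pics/ and viewed, at most 10 in all, crops included, and the job is handed in when it is done.

```bash
mkdir -p pics; cat > h.py <<'E'
import numpy as np, cv2
from station import sensors, cams, bot
from scipy.spatial.transform import Rotation as Ro
def proj(n,X):
    c=cams.camera_info(n);p=np.array(c["R"])@np.array(X)+np.array(c["t"])
    return np.array([c["fx"]*p[0]/p[2]+c["cx"],c["fy"]*p[1]/p[2]+c["cy"]])
def ray(n,u,v,z):
    c=cams.camera_info(n);R=np.array(c["R"]);o=-R.T@np.array(c["t"])
    d=R.T@np.array([(u-c["cx"])/c["fx"],(v-c["cy"])/c["fy"],1]);return o+d*(z-o[2])/d[2]
def rel(target,yaw=None):
    "shift in tool axes (mm) to get TCP to target"
    s=sensors.observe();R=Ro.from_quat(s["orientation"]).as_matrix()
    return (R.T@(np.array(target)-s["position"])*1000).round(1)
E
python3 - <<'E'
from h import *
np.set_printoptions(precision=4,suppress=True)
a=cams.read_camera("top");b=cams.read_camera("side")
cv2.imwrite("pics/a.png",np.vstack([a,b])[:, :]) if 0 else None
cv2.imwrite("pics/top.png",cv2.resize(a,(800,600)));cv2.imwrite("pics/side.png",cv2.resize(b,(800,600)))
for cam in("top","side"):
  for l in["coupling_center","coupling_flat","rack","plate_top","nest","stop_face","fixture","pedal_pad","spare_a_center","bottle","jar"]:
    for r in cams.find_in(l,cam)[:4]: print(cam,l,round(r["score"],2),np.array(r["location"]).round(3),proj(cam,r["location"]).round())
s=sensors.observe();print(s["time"],Ro.from_quat(s["orientation"]).as_matrix())
E
```

```text
top coupling_center 0.76 [0.477 0.267 0.1  ] [136. 237.]
top coupling_center 0.61 [0.661 0.234 0.066] [160. 151.]
top coupling_center 0.58 [0.665 0.297 0.093] [126. 146.]
top coupling_center 0.48 [0.576 0.265 0.082] [142. 189.]
top coupling_flat 0.9 [0.666 0.301 0.092] [124. 146.]
top coupling_flat 0.75 [0.663 0.232 0.073] [160. 149.]
top coupling_flat 0.74 [0.577 0.268 0.083] [140. 189.]
top coupling_flat 0.58 [0.48 0.26 0.1 ] [139. 236.]
top rack 0.77 [0.571 0.259 0.036] [151. 194.]
top plate_top 0.77 [0.579 0.023 0.002] [258. 193.]
top plate_top 0.74 [0.57 0.26 0.04] [150. 194.]
top nest 0.77 [ 0.532 -0.252  0.011] [381. 214.]
top stop_face 0.81 [ 0.537 -0.246  0.006] [378. 212.]
top fixture 0.93 [ 0.534 -0.252  0.01 ] [381. 213.]
top pedal_pad 0.58 [ 0.525 -0.323  0.045] [420. 217.]
top spare_a_center 0.6 [0.576 0.263 0.079] [143. 189.]
top spare_a_center 0.17 [ 0.531 -0.248  0.01 ] [380. 215.]
top bottle 0.95 [0.758 0.037 0.134] [251.  96.]
top bottle 0.63 [ 0.401 -0.181  0.023] [352. 274.]
top jar 0.6 [ 0.75  -0.138  0.107] [337. 105.]
side coupling_center 0.83 [0.663 0.294 0.0
[... 425 characters left out ...]
79 [0.563 0.223 0.037] [239. 151.]
side plate_top 0.87 [0.582 0.013 0.003] [273. 209.]
side nest 0.75 [ 0.53  -0.266  0.007] [301. 303.]
side stop_face 0.9 [ 0.528 -0.262  0.011] [300. 301.]
side stop_face 0.23 [ 0.402 -0.19   0.02 ] [235. 291.]
side fixture 0.56 [ 0.533 -0.265  0.003] [303. 303.]
side pedal_pad 0.59 [ 0.525 -0.326  0.044] [313. 319.]
side spare_a_center 0.72 [0.572 0.331 0.067] [229. 120.]
side spare_a_center 0.56 [ 0.746 -0.169  0.083] [369. 221.]
side bottle 0.58 [0.754 0.013 0.109] [336. 163.]
side jar 0.59 [ 0.747 -0.169  0.081] [369. 222.]
side jar 0.52 [0.574 0.254 0.069] [238. 135.]
1.2 [[-0.9231  0.3846  0.    ]
 [ 0.3846  0.9231  0.0001]
 [-0.      0.0001 -1.    ]]
```

View pics/top.png

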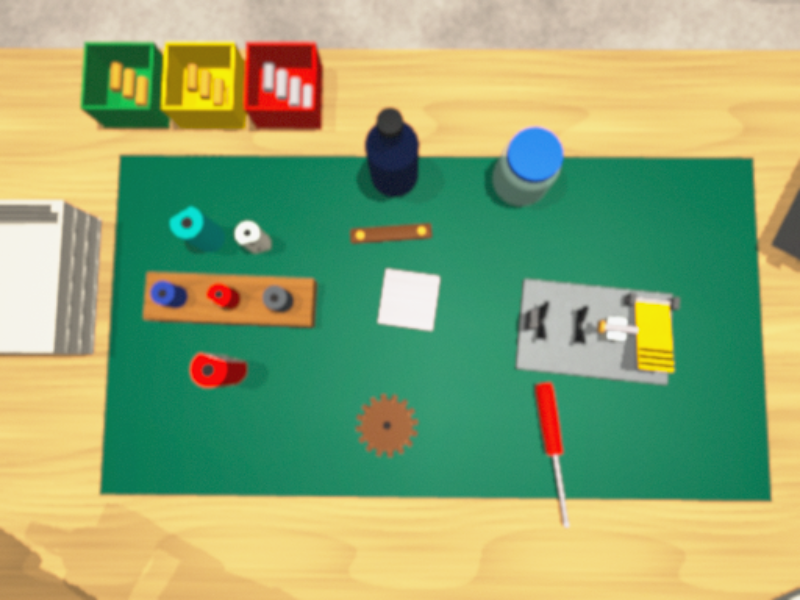

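View pics/side.png

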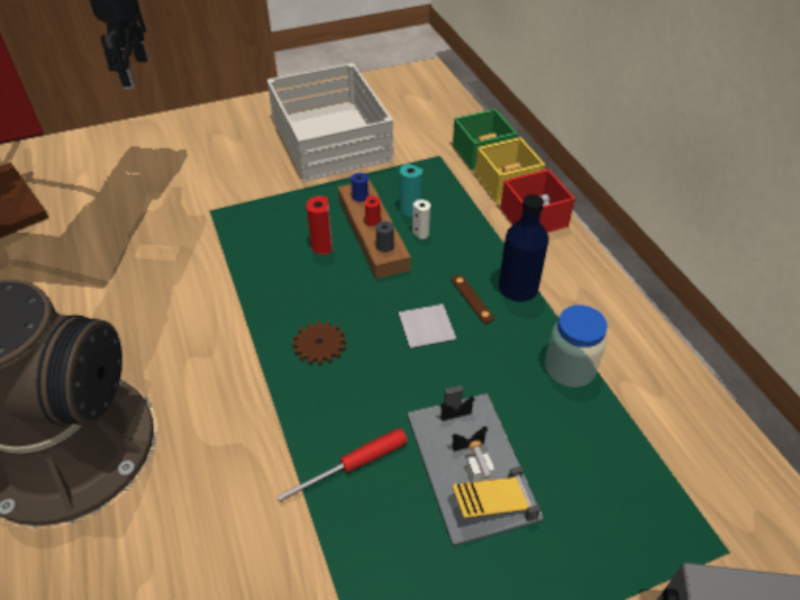

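The top view shows the rack with blue at (168,294), red at (221,294) and grey at (277,298). The taller red look-alike at (215,370) stands outside the rack. The plate is at (409,300), and the fixture at (597,330) has its stop on the left and its pedal on the right. The side view agrees. The target is the middle pocket, at about (0.576, 0.262).

```bash
python3 -m crank '[[-36,-13.5,0,0],[-36,-13.5,0,0],[-36,-13.5,0,0],[-36,-13.5,0,0],[-36,-13.5,0,0],[-36,-13.5,0,0],[-36,-13.5,0,0],[-36,-13.5,0,0],[-36,-13.5,0,0],[-36,-13.5,0,0],[-36,-13.5,0,0],[-36,-13.5,0,0]]' 100
python3 -m crank '[[0,0,0,0.14],[0,0,0,0.14],[0,0,0,0.14],[0,0,0,0.14],[0,0,0,0.14],[0,0,0,0.14],[0,0,0,0.14],[0,0,0,0.14],[0,0,0,0.11],[0,0,0,0]]'
python3 - <<'E'
from h import *
s=sensors.observe();print(s["time"],s["position"],s["q"]);print(Ro.from_quat(s["orientation"]).as_matrix().round(3))
a=cams.read_camera("wrist");c=cams.camera_info("wrist")
R=np.array(c["R"]);print("cam",-R.T@c["t"],R.round(2),c["fx"])
cv2.imwrite("pics/w1.png",cv2.resize(a,(800,600)))
for l in["coupling_center","coupling_flat","rack"]:
    for r in cams.find_in(l,"wrist")[:4]: print(l,round(r["score"],2),np.array(r["location"]).round(4),proj("wrist",r["location"]).round())
E
```

```text
time: 2.4
position: [0.5779, 0.26, 0.2314]
orientation: [0.196, 0.981, 0.0, 0.0]
wrist_force: [0.6, 0.9, -1.1]
gripper_width: 0.0857
grasp_force: 0.0
time: 3.4
position: [0.5768, 0.2613, 0.2313]
orientation: [0.726, 0.687, 0.0, -0.0]
wrist_force: [0.5, -0.5, -0.2]
gripper_width: 0.0853
grasp_force: 0.0
3.4 [0.57679699 0.261253   0.23129634] [3.21002671e-01 5.02756445e-01 1.53754655e+00 7.96990664e-05
 1.10131793e+00 3.76504212e-01]
[[ 0.056  0.998 -0.   ]
 [ 0.998 -0.056  0.   ]
 [ 0.    -0.    -1.   ]]
cam [0.57997382 0.32669835 0.37418251] [[ 1.   -0.05  0.  ]
 [-0.05 -0.96  0.26]
 [-0.01 -0.26 -0.97]] 304.9184525403725
coupling_center 0.91 [0.6667 0.3131 0.0936] [358. 117.]
coupling_center 0.88 [0.4862 0.2758 0.1046] [160. 171.]
coupling_center 0.83 [0.6618 0.2418 0.0701] [344. 188.]
coupling_center 0.75 [0.5788 0.2678 0.0803] [262. 169.]
coupling_flat 0.9 [0.4798 0.2736 0.0969] [156. 172.]
coupling_flat 0.73 [0.6604 0.2455 0.0699] [343. 184.]
coupling_flat 0.7 [0.667  0.3138 0.0907] [357. 116.]
coupling_flat 0.6 [0.5796 0.2746 0.0783] [263. 162.]
rack 0.87 [0.5768 0.2961 0.0377] [259. 136.]
```

View pics/w1.png

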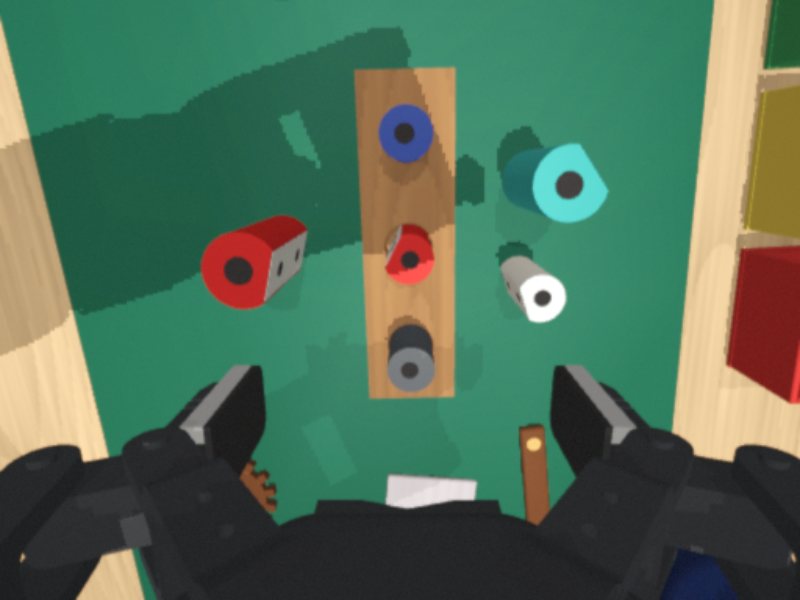

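The wrist picture shows the red coupling in the rack with its bore at (410,260) and its bare flat at the left/upper-left, edge from about (403,226) to (388,252). I'll measure it from a crop.

```bash
cat >> h.py <<'E'
def holefit(cam,img,u0,v0,z,w=16):
    "top-face outline of red D: map to plane z, crop saved"
    g=img[v0-w:v0+w,u0-w:u0+w];cv2.imwrite("pics/crop_%d.png"%int(sensors.observe()["time"]*100),cv2.resize(g,(480,480),interpolation=cv2.INTER_NEAREST))
    h=g.astype(int);dark=(h.max(2)<75).astype(np.uint8)
    n,l,st,ce=cv2.connectedComponentsWithStats(dark)
    for i in range(1,n):
        if st[i,4]>4: print("dark",st[i,4],ce[i]+[u0-w,v0-w],ray(cam,*(ce[i]+[u0-w,v0-w]),z)[:2].round(4))
E
python3 - <<'E'
from h import *
a=cams.read_camera("wrist");holefit("wrist",a,262,164,0.08)
print(rel([.578,.262,.08]))
E
ls pics
```

```text
dark 81 [262.04938272 165.79012346] [0.5785 0.2708]
[  0.8   1.1 151.3]
crop_365.png
side.png
top.png
w1.png
```

```bash
python3 - <<'E'
from h import *
a=cams.read_camera("top");holefit("top",a,141,188,0.08,12)
for p in[(219,294)]: print(ray("top",p[0]*.64,p[1]*.64,.08))
for p in[(403,226),(388,252)]: print(ray("wrist",p[0]*.64,p[1]*.64,.08))
E
```

```text
[0.57843385 0.26876717 0.08      ]
[0.57562881 0.29162606 0.08      ]
[0.56538269 0.2759601  0.08      ]
```

View pics/crop_365.png

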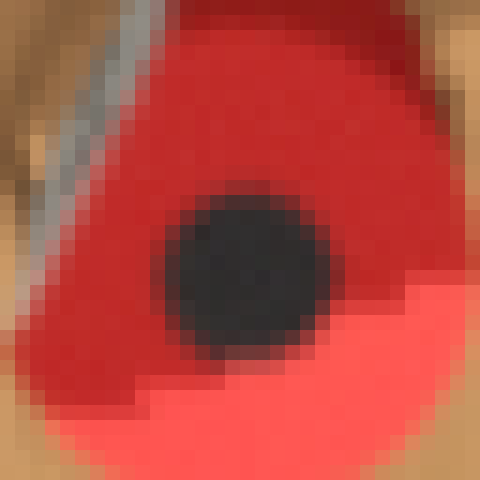

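The crop shows the flat's edge from (165,15) to (20,335), so its normal points at about 154° in world yaw. Turning the tool by +0.39 makes the pads close on flat and back.

```bash
python3 -m crank '[[0,0,0,0.13],[0,0,0,0.13],[0,0,0,0.13],[0,0,0,0]]' 62 40
python3 -c "
from h import *
print(rel([.5785,.2697,.046]))"
```

```text
time: 4.1
position: [0.5769, 0.2612, 0.2313]
orientation: [0.846, 0.534, 0.0, -0.0]
wrist_force: [-0.3, -0.2, -0.4]
gripper_width: 0.0527
grasp_force: 0.0
[  8.3  -2.2 185.3]
```

```bash
python3 -m crank '[[4,-1,30,0],[4,-1,35,0],[0,0,35,0],[0,0,35,0],[0,0,30,0],[0,0,15,0],[0,0,5,0],[0,0,0,0]]'
python3 -m crank '[[0,0,0,0],[0,0,0,0],[0,0,0,0],[0,0,0,0],[0,0,0,0],[0,0,0,0]]' 20 40
python3 -m crank '[[0,0,-5,0],[0,0,-15,0],[0,0,-25,0],[0,0,-25,0],[0,0,-20,0],[0,0,0,0]]'
python3 - <<'E'
from h import *
a=cams.read_camera("wrist");cv2.imwrite("pics/w2.png",a)
for cam in("top","wrist"):
  cams.read_camera(cam)
  for r in cams.find_in("plate_top",cam)[:2]: print(cam,round(r["score"],2),np.array(r["location"]).round(4))
  m=cams.cut_out("plate_top",cam)
  if m:
    c=cv2.minAreaRect(np.argwhere(m[0]["region"])[:,::-1].astype(np.float32));b=cv2.boxPoints(c);P=np.array([ray(cam,*p,.005)[:2] for p in b]);print(P.round(4),P.mean(0))
print(rel([.578,.02,.15]))
E
```

```text
time: 4.9
position: [0.5787, 0.2694, 0.0466]
orientation: [0.845, 0.535, 0.0, -0.0]
wrist_force: [0.4, 0.2, -0.2]
gripper_width: 0.053
grasp_force: 0.0
time: 5.5
position: [0.5792, 0.2696, 0.0479]
orientation: [0.845, 0.534, 0.001, 0.0]
wrist_force: [0.2, -0.2, 7.3]
gripper_width: 0.0266
grasp_force: 39.5
time: 6.1
position: [0.5794, 0.2697, 0.14]
orientation: [0.845, 0.534, 0.002, 0.001]
wrist_force: [0.8, 0.9, -1.3]
gripper_width: 0.0272
grasp_force: 39.9
top 0.67 [0.5821 0.021  0.0045]
top 0.59 [0.6765 0.0464 0.0061]
[[ 0.5488  0.0624]
 [ 0.6284  0.0502]
 [ 0.6155 -0.0294]
 [ 0.5362 -0.0165]] [0.58223129 0.01667884]
wrist 0.56 [0.5876 0.316  0.0353]
wrist 0.45 [0.6049 0.0405 0.0058]
[[0.5956 0.0555]
 [0.6009 0.0593]
 [0.6118 0.0356]
 [0.6065 0.0316]] [0.60368035 0.04549134]
[-225.1  106.9  -14.6]
```

View pics/w2.png

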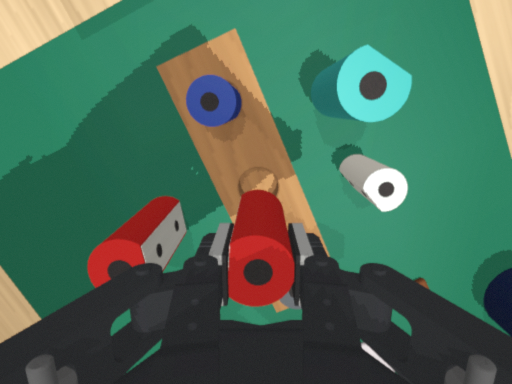

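It's held across flat and back (27 mm). Next: carry it to the plate and set it down.

```bash
python3 -m crank '[[-15,7.5,0,0],[-25,12.5,0,0],[-30,15,0,0],[-30,15,0,0],[-30,15,0,0],[-30,15,0,0],[-30,15,0,0],[-21,10,0,0],[-15,7,0,0],[0,0,0,0]]'
python3 -m crank '[[0,0,35,0],[0,0,35,0],[0,0,15,0],[0,0,6,0],[0,0,0,0],[0,0,0,0]]'
```

```text
time: 7.45
position: [0.5824, 0.0151, 0.1361]
orientation: [0.846, 0.533, -0.0, -0.0]
wrist_force: [-0.5, 0.2, -1.9]
gripper_width: 0.0264
grasp_force: 39.8
time: 8.05
position: [0.583, 0.0175, 0.0461]
orientation: [0.845, 0.534, 0.001, 0.0]
wrist_force: [-0.1, 0.0, -2.2]
gripper_width: 0.0268
grasp_force: 39.9
```

```bash
python3 -m crank '[[0,0,1,0],[0,0,1,0],[0,0,1,0],[0,0,0,0]]'; python3 -m crank '[[0,0,1,0],[0,0,0,0]]'
```

```text
time: 8.45
position: [0.5828, 0.0171, 0.0429]
orientation: [0.845, 0.534, 0.0, 0.0]
wrist_force: [-0.7, -0.7, 4.0]
gripper_width: 0.0265
grasp_force: 40.4
time: 8.65
position: [0.5829, 0.017, 0.0428]
orientation: [0.845, 0.534, 0.001, 0.0]
wrist_force: [-3.5, -1.3, 15.1]
gripper_width: 0.0268
grasp_force: 41.5
```

```bash
python3 -m crank '[[0,0,-1.5,0],[0,0,0,0],[0,0,0,0],[0,0,0,0],[0,0,0,0],[0,0,0,0]]' 62 20
python3 - <<'E'
from h import *
np.set_printoptions(precision=4,suppress=True)
a=cams.read_camera("top")
for r in cams.find_in("coupling_center","top")[:5]: print(r["score"],r["location"])
s=sensors.observe();print(s["grasp_force"],s["q"])
E
python3 -m crank '[[0,0,0,0.1428],[0,0,0,0.1428],[0,0,0,0.1428],[0,0,0,0.1428],[0,0,0,0.1428],[0,0,0,0.1428],[0,0,0,0.1428],[0,0,0,0.1428],[0,0,0,0.1428],[0,0,0,0.1428],[0,0,0,0.1428],[0,0,0,0]]'
python3 - <<'E'
from h import *
np.set_printoptions(precision=4,suppress=True)
s=sensors.observe();print(s["q"],Ro.from_quat(s["orientation"]).as_matrix())
a=cams.read_camera("wrist");cv2.imwrite("pics/w3.png",a)
E
```

```text
time: 9.25
position: [0.5825, 0.0172, 0.0426]
orientation: [0.845, 0.534, -0.0, -0.0]
wrist_force: [0.3, 1.0, 0.8]
gripper_width: 0.0527
grasp_force: 0.0
0.82 [0.476, 0.2663, 0.1021]
0.78 [0.6618, 0.2328, 0.068]
0.57 [0.6673, 0.2981, 0.0892]
0.0 [-0.0839  0.6787  1.8235  0.0001  0.6394  0.36  ]
time: 10.55
position: [0.5825, 0.0172, 0.0427]
orientation: [0.975, -0.221, -0.0, -0.0]
wrist_force: [0.1, 0.2, -0.0]
gripper_width: 0.0531
grasp_force: 0.0
[-0.0839  0.6787  1.8235  0.0001  0.6395  1.9329] [[ 0.9021 -0.4315 -0.0001]
 [-0.4315 -0.9021  0.0001]
 [-0.0001 -0.     -1.    ]]
```

View pics/w3.png

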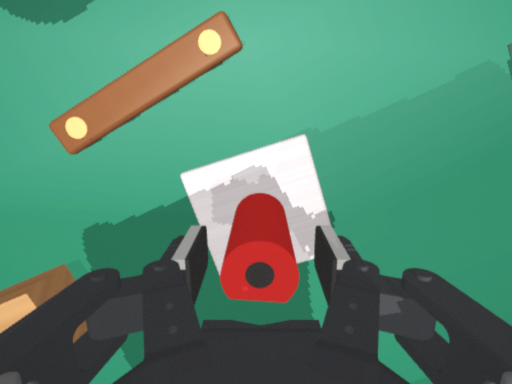

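The view confirms the flat faces −tool x (bottom of the picture) with the plate behind, turned about 17°. I'll regrip lightly and then tip the coupling over the plate's robot-side edge.

```bash
python3 -m crank '[[0,0,6,0],[0,0,5.7,0],[0,0,0,0]]'
python3 -m crank '[[0,0,0,0],[0,0,0,0],[0,0,0,0],[0,0,0,0],[0,0,0,0],[0,0,0,0]]' 20 20
python3 -m crank '[[0,0,-8,0],[0,0,-12,0],[0,0,0,-0.145],[0,0,0,-0.145],[0,0,0,0]]'
python3 -c "
from h import *
print(rel([.5237,.0259,.0275]))"
```

```text
time: 10.9
position: [0.582, 0.0172, 0.0301]
orientation: [0.976, -0.219, -0.001, 0.0]
wrist_force: [0.4, 0.4, -0.6]
gripper_width: 0.0531
grasp_force: 0.0
time: 11.5
position: [0.5825, 0.0172, 0.0311]
orientation: [0.975, -0.22, -0.0, -0.0]
wrist_force: [-0.2, -0.1, -1.4]
gripper_width: 0.0317
grasp_force: 24.1
time: 12.0
position: [0.5828, 0.0171, 0.0522]
orientation: [0.997, -0.076, 0.001, -0.0]
wrist_force: [-0.8, 0.2, -1.9]
gripper_width: 0.0316
grasp_force: 24.1
[-59.8   0.3  24.7]
```

```bash
python3 -m crank '[[-20,0,0,0],[-25,0,0,0],[-15,0,0,0],[0,0,0,0],[0,0,12,0],[0,0,10,0],[0,0,2,0],[0,0,0,0]]'
python3 -m crank '[[1.5,0,0,0],[1.5,0,0,0],[0,0,0,0]]'
```

```text
time: 12.8
position: [0.5235, 0.0263, 0.0263]
orientation: [0.997, -0.077, -0.0, -0.0]
wrist_force: [0.3, -1.1, -1.1]
gripper_width: 0.0308
grasp_force: 24.1
time: 13.1
position: [0.5266, 0.0258, 0.027]
orientation: [0.997, -0.077, 0.0, -0.0]
wrist_force: [0.3, -0.1, -1.2]
gripper_width: 0.0315
grasp_force: 24.1
```

```bash
python3 -m crank '[[5,0,-1.3,0],[6,0,-1.4,0],[6,0,0,0],[6,0,0.2,0],[0,0,0,0]]'
python3 - <<'E'
from h import *
a=cams.read_camera("wrist");b=cams.read_camera("side")
cv2.imwrite("pics/w4.png",np.hstack([a[100:384,100:420],cv2.resize(b[120:260,200:358],(320,284))]))
E
```

```text
time: 13.6
position: [0.5486, 0.0225, 0.0297]
orientation: [0.997, -0.077, -0.001, -0.0]
wrist_force: [-3.1, 1.2, 1.2]
gripper_width: 0.0315
grasp_force: 24.4
```

View pics/w4.png

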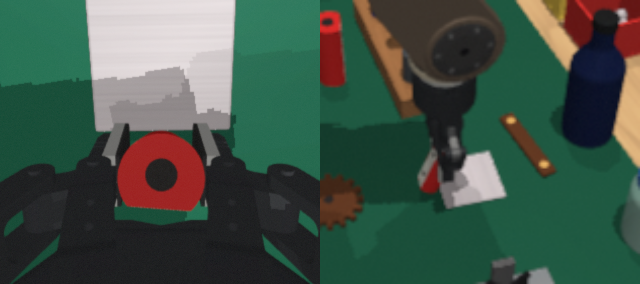

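It is tilting about the plate edge as planned: the top face is now seen head-on and the force is only 3 N. I'll carry on along the arc.

```bash
python3 -m crank '[[5.5,0,1.4,0],[5.5,0,1.9,0],[5,0,2.7,0],[5,0,3.2,0],[4,0,3.9,0],[4,0,4.4,0],[2.2,0,3.2,0],[0,0,0,0]]'
python3 - <<'E'
from h import *
a=cams.read_camera("wrist");b=cams.read_camera("side")
cv2.imwrite("pics/w5.png",np.hstack([a[100:384,100:420],cv2.resize(b[120:260,200:358],(320,284))]))
E
```

```text
time: 14.5
position: [0.5814, 0.0173, 0.0095]
orientation: [0.997, -0.077, 0.002, -0.0]
wrist_force: [1.5, -0.6, 4.8]
gripper_width: 0.0316
grasp_force: 23.8
```

View pics/w5.png

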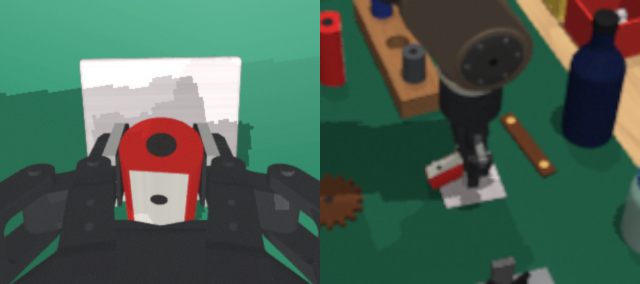

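The flat now faces up and the tilt is about 75°. I'll go down a little, release slightly and let it settle.

```bash
python3 -m crank '[[2,0,1.5,0],[1,0,1,0],[0,0,0,0]]'
python3 -m crank '[[0,0,0,0],[0,0,0,0],[0,0,0,0],[0,0,0,0],[0,0,0,0]]' 46
python3 -m crank '[[-2,0,-20,0],[-4,0,-40,0],[0,0,-30,0],[0,0,0,0]]' 62
python3 - <<'E'
from h import *
a=cams.read_camera("wrist");cv2.imwrite("pics/w6.png",cv2.resize(a[84:384,56:456],(800,600)))
for r in cams.find_in("coupling_center","wrist")[:2]: print(r["score"],r["location"])
for r in cams.cut_out("coupling_center","wrist")[:2]: print(r["score"],r["region"].sum(),cv2.minAreaRect(np.argwhere(r["region"])[:,::-1].astype(np.float32)))
E
```

```text
time: 14.9
position: [0.5832, 0.0171, 0.0065]
orientation: [0.997, -0.077, 0.0, -0.0]
wrist_force: [0.9, 0.4, 6.3]
gripper_width: 0.0316
grasp_force: 23.5
time: 15.4
position: [0.5827, 0.0172, 0.0063]
orientation: [0.997, -0.077, -0.0, -0.0]
wrist_force: [0.0, 0.3, -0.0]
gripper_width: 0.0397
grasp_force: 0.0
time: 15.8
position: [0.5783, 0.018, 0.1001]
orientation: [0.997, -0.077, 0.003, -0.0]
wrist_force: [-0.3, 0.1, -0.8]
gripper_width: 0.0526
grasp_force: 0.0
0.79 [0.5729, 0.0157, 0.0338]
0.74 [0.4934, 0.2621, 0.0084]
0.62 3991 ((260.5, 210.0), (98.0, 43.0), 90.0)
0.5 195 ((9.5, 323.5), (15.0, 19.0), 90.0)
```

View pics/w6.png

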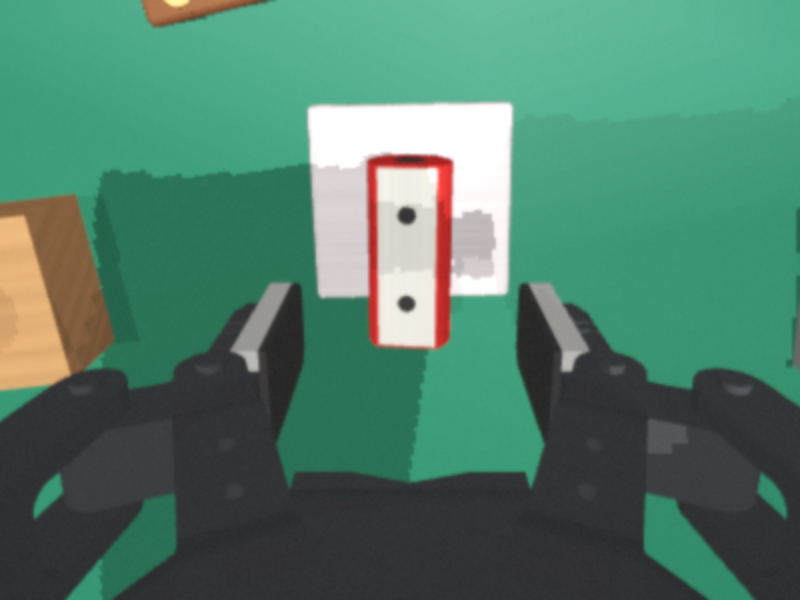

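It is lying flat-up on the plate along tool x, with screw holes at (406,215) and (406,304). I'll work out the centre, the roll and the fixture pose.

```bash
python3 - <<'E'
from h import *
np.set_printoptions(precision=4,suppress=True)
f=lambda x,y:(x/2+56,y/2+84)
h1=ray("wrist",*f(406,215),.032);h2=ray("wrist",*f(406.3,304),.032);print("holes",h1,h2,(h1+h2)/2)
e=[ray("wrist",*f(409.5,v),.021) for v in(180,330)];print("axis",e)
s=sensors.observe();R=Ro.from_quat(s["orientation"]).as_matrix()
for p in (h1,h2,*e): print("tool",R.T@(p-s["position"])*1000)
# image based edges with subpixel on mid row
a=cams.read_camera("wrist")
for v in(205,222): print(v,[tuple(x) for x in a[v,236:290:1]][0:0], (a[v].astype(int)[236:286]).tolist()) if v==222 else None
for cam in("top","side"):
  a=cams.read_camera(cam)
  for l in("fixture","nest","stop_face","pedal_pad"):
    for r in cams.find_in(l,cam)[:2]: print(cam,l,round(r["score"],2),np.array(r["location"]))
  m=cams.cut_out("fixture",cam)
  if m:
    c=cv2.minAreaRect(np.argwhere(m[0]["region"])[:,::-1].astype(np.float32));P=np.array([ray(cam,*p,.01)[:2] for p in cv2.boxPoints(c)]);print(P,P.mean(0))
E
```

```text
holes [0.5839 0.0184 0.032 ] [0.5504 0.0235 0.032 ] [0.5672 0.021  0.032 ]
axis [array([0.5938, 0.0156, 0.021 ]), array([0.5346, 0.0248, 0.021 ])]
tool [ 7.2972 -1.4681 63.8895]
tool [-26.5403  -1.4221  63.9069]
tool [17.4989 -0.222  74.8843]
tool [-42.3669  -0.2463  74.915 ]
222 [] [[207, 206, 214], [207, 206, 213], [203, 202, 211], [161, 162, 198], [86, 86, 188], [47, 48, 193], [44, 47, 200], [48, 51, 212], [109, 118, 223], [216, 226, 236], [228, 237, 240], [231, 239, 241], [232, 241, 242], [232, 240, 242], [231, 240, 242], [230, 239, 240], [230, 238, 240], [230, 239, 241], [230, 239, 240], [230, 239, 240], [229, 239, 240], [228, 237, 239], [226, 235, 237], [227, 236, 238], [228, 237, 238], [228, 237, 238], [229, 237, 239], [229, 239, 240], [229, 237, 240], [229, 238, 240], [229, 238, 240], [230, 239, 241], [230, 239, 240], [229, 237, 239], [218, 226, 228], [214, 223, 224], [214, 222, 224], [203, 211, 218], [123, 130, 204], [53, 56, 194], [42, 42, 188], [40, 44, 184], [38, 40, 181], [37, 38, 177], [49, 51, 175], [138, 138, 199], [234, 234, 245], [244, 244, 252], [243, 243, 250], [243, 243, 251]]
top fixture 0.79 [ 0.5298 -0.2511  0.013 ]
top fixture 0.48 [0.7553 0.0358 0.1294]
top nest 0.74 [ 0.5321 -0.2537  0.0078]
top stop_face 0.68 [ 0.5376 -0.2467  0.0065]
top pedal_pad 0.74 [ 0.526  -0.3212  0.0431]
[[ 0.483  -0.1339]
 [ 0.6126 -0.1494]
 [ 0.5894 -0.3748]
 [ 0.4607 -0.356 ]] [ 0.5364 -0.2536]
side fixture 0.59 [ 0.5302 -0.267   0.0052]
side nest 0.86 [ 0.5291 -0.2697  0.0074]
side stop_face 0.77 [ 0.5336 -0.2637  0.0084]
side pedal_pad 0.71 [ 0.5241 -0.3228  0.0429]
[[ 0.4781 -0.1247]
 [ 0.6294 -0.1192]
 [ 0.5873 -0.3661]
 [ 0.459  -0.3628]] [ 0.5384 -0.2432]
```

Silhouette and flat margins give a roll of about 0.10 rad towards −tool y, and the limit is 0.15. I'll correct it by pressing the shut fingertips on the flat and dragging it slightly towards +y.

```bash
python3 -m crank '[[-5,-0.8,0,0],[-4.6,0,15,0],[0,0,20,0],[0,0,15,0],[0,0,8,0],[0,0,3,0],[0,0,0,0],[0,0,0,0]]' 0 20
python3 -m crank '[[0,0,1,0],[0,0,1,0],[0,0,0,0]]'
python3 -m crank '[[0,0,1,0],[0,0,1,0],[0,0,0,0]]'
```

```text
time: 17.4
position: [0.5677, 0.0203, 0.036]
orientation: [0.997, -0.077, 0.0, -0.0]
wrist_force: [0.4, -0.2, 0.4]
gripper_width: 0.0
grasp_force: 0.0
time: 17.7
position: [0.5675, 0.0203, 0.0335]
orientation: [0.997, -0.077, 0.0, -0.0]
wrist_force: [0.2, 0.3, -0.2]
gripper_width: 0.0002
grasp_force: 0.0
time: 18.0
position: [0.5676, 0.0201, 0.0322]
orientation: [0.997, -0.077, 0.0, 0.0]
wrist_force: [-2.7, -1.4, 10.3]
gripper_width: 0.0001
grasp_force: 5.3
```

```bash
cat >> h.py <<'E'
def roll(rows,u0,u1,zax):
    "roll from silhouette vs flat edges (wrist), in tool frame; + = towards +tool y"
    a=cams.read_camera("wrist").astype(float);s=sensors.observe();R=Ro.from_quat(s["orientation"]).as_matrix();out=[]
    for v in rows:
        g=a[v,u0:u1];red=(g[:,2]-g[:,:2].mean(1))  # high on red
        t=55;b=red>t;d=np.where(np.diff(b.astype(int)))[0]
        x=[u0+i+(t-red[i])/(red[i+1]-red[i]) for i in d]
        if len(x)!=4: print(v,"edges",np.round(x,1));continue
        T=lambda u,z:R.T@(ray("wrist",u,v,z)-s["position"])*1000
        ax=T((x[0]+x[3])/2,zax);fl=T((x[1]+x[2])/2,zax+.011);out.append((ax[1],fl[1]-ax[1],ax[0]))
        print(v,np.round(x,1),"axis y %.2f flat off %.2f roll %.3f"%(ax[1],fl[1]-ax[1],np.arcsin((fl[1]-ax[1])/11)))
E
python3 -m crank '[[0,0,-8,0],[5,0.8,-20,0],[4.6,0,-25,0],[0,0,-15,0],[0,0,0,0]]' 62
python3 - <<'E'
from h import *
roll([180,186,200,205,212,220,226,242,248],232,292,.021)
E
```

```text
time: 18.5
position: [0.5777, 0.018, 0.1014]
orientation: [0.997, -0.077, 0.002, -0.0]
wrist_force: [0.7, -0.5, -0.8]
gripper_width: 0.0526
grasp_force: 0.0
180 [240.2 246.2 275.8 282.7] axis y 0.29 flat off -0.34 roll -0.031
186 [240.6 246.5 275.6 282.7] axis y 0.45 flat off -0.49 roll -0.044
200 [240.7 246.5 275.4 282.4] axis y 0.40 flat off -0.52 roll -0.047
205 [240.9 246.5 275.1 282.4] axis y 0.44 flat off -0.68 roll -0.061
212 [240.9 246.5 275.1 282.3] axis y 0.41 flat off -0.64 roll -0.058
220 [240.9 246.6 274.8 281.9] axis y 0.27 flat off -0.57 roll -0.052
226 [240.9 246.6 274.7 281.7] axis y 0.17 flat off -0.48 roll -0.044
242 [241.1 246.8 274.6 281.6] axis y 0.23 flat off -0.49 roll -0.044
248 [241.1 246.8 274.4 281.3] axis y 0.13 flat off -0.50 roll -0.045
```

Roll has dropped to about 0.045. I'll grip at centre + 4 mm, lift, turn to the cradle's yaw (about 84°), and look at the fixture.

```bash
python3 -m crank '[[-3,0.3,25,0],[-2,0,30,0],[0,0,25,0],[0,0,12,0],[0,0,3,0],[0,0,0,0]]'
python3 -m crank '[[0,0,0,0],[0,0,0,0],[0,0,0,0],[0,0,0,0],[0,0,0,0],[0,0,0,0]]' 20 35
python3 -m crank '[[0,0,-8,0],[0,0,-25,-0.13],[0,0,-40,-0.135],[0,0,-40,-0.135],[0,0,-40,-0.135],[0,0,-12,-0.135],[0,0,0,-0.135],[0,0,0,-0.135],[0,0,0,-0.135],[0,0,0,-0.135],[0,0,0,-0.135],[0,0,0,-0.135]]'
python3 -m crank '[[0,0,0,-0.138],[0,0,0,0]]'
python3 -c "
from h import *
roll([180,190,200,205,212,220,226,242,248,260,280],222,302,.187)
print(rel([.52,-.345,.17]))"
```

```text
time: 19.15
position: [0.5718, 0.0185, 0.0042]
orientation: [0.997, -0.077, -0.0, -0.0]
wrist_force: [-0.1, 0.2, 0.6]
gripper_width: 0.0529
grasp_force: 0.0
time: 19.75
position: [0.5723, 0.0184, 0.0054]
orientation: [0.997, -0.077, 0.001, -0.0]
wrist_force: [-1.2, -0.5, 7.8]
gripper_width: 0.0313
grasp_force: 35.0
time: 20.95
position: [0.5715, 0.0186, 0.1698]
orientation: [0.786, 0.618, 0.0, -0.0]
wrist_force: [0.2, -0.1, -1.4]
gripper_width: 0.031
grasp_force: 35.4
time: 21.15
position: [0.5715, 0.0186, 0.1698]
orientation: [0.743, 0.669, 0.0, -0.0]
wrist_force: [1.0, 0.2, -2.0]
gripper_width: 0.031
grasp_force: 35.4
180 edges []
190 [223.7 250.3 271.4 297.7] axis y -0.23 flat off 0.05 roll 0.005
200 [223.9 233.5 286.  297.4] axis y -0.26 flat off -0.34 roll -0.031
205 [224.2 233.6 286.  297.1] axis y -0.26 flat off -0.33 roll -0.030
212 [224.3 233.6 285.7 297.1] axis y -0.23 flat off -0.42 roll -0.039
220 [224.6 233.8 285.7 296.7] axis y -0.25 flat off -0.36 roll -0.033
226 [224.4 234.2 285.7 296.8] axis y -0.27 flat off -0.28 roll -0.026
242 [225.1 234.5 285.1 296.2] axis y -0.27 flat off -0.35 roll -0.032
248 [225.3 234.6 285.  296.1] axis y -0.25 flat off -0.36 roll -0.033
260 [225.5 234.8 284.8 295.7] axis y -0.28 flat off -0.33 roll -0.030
280 [226.3 235.2 284.4 294.9] axis y -0.28 flat off -0.35 roll -0.032
[-3.67e+02 -1.15e+01 -3.00e-01]
```

```bash
python3 -m crank '[[-15,0,0,0],[-32,-1,0,0],[-40,-1.5,0,0],[-40,-1.5,0,0],[-40,-1.5,0,0],[-40,-1.5,0,0],[-40,-1.5,0,0],[-40,-1.5,0,0],[-40,-1.5,0,0],[-28,0,0,0],[-12,0,0,0],[0,0,0,0]]'
python3 - <<'E'
from h import *
np.set_printoptions(precision=4,suppress=True)
a=cams.read_camera("wrist");cv2.imwrite("pics/w7raw.png",a);cv2.imwrite("pics/w7.png",cv2.resize(a[40:265,106:406],(800,600),interpolation=cv2.INTER_CUBIC))
s=sensors.observe();print(s["position"]);c=cams.camera_info("wrist")
np.savez("w7.npz",R=c["R"],t=c["t"],K=[c["fx"],c["fy"],c["cx"],c["cy"]],p=s["position"],q=s["orientation"])
m=cams.cut_out("fixture","wrist")
for r in m[:1]:
    k=cv2.minAreaRect(np.argwhere(r["region"])[:,::-1].astype(np.float32));print(cv2.boxPoints(k))
E
```

```text
time: 22.4
position: [0.5205, -0.3466, 0.1691]
orientation: [0.745, 0.667, 0.0, -0.0]
wrist_force: [0.3, -0.1, -1.6]
gripper_width: 0.0316
grasp_force: 35.4
[ 0.5208 -0.3452  0.1692]
[[194.   0.]
 [340.   0.]
 [340. 187.]
 [194. 187.]]
```

View pics/w7.png

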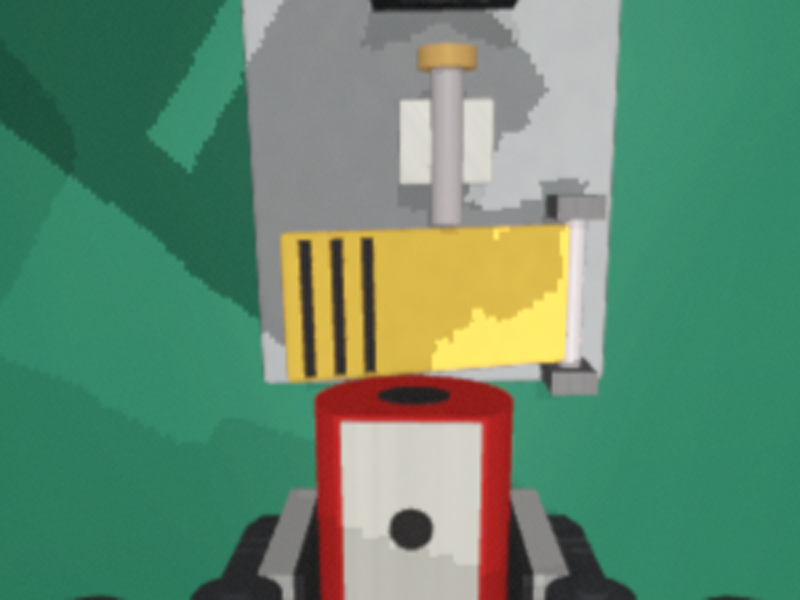

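The wrist view shows the pusher rod's axis vertical at crop x≈447 (brass disc at (447,55)), the pedal's stripes centred at (338,305), and the hinge at right (575,290). The supports lie in the rows above the crop, so I'll read those numerically.

```bash
python3 - <<'E'
import cv2,numpy as np
from h import ray
np.set_printoptions(precision=4,suppress=True)
a=cv2.imread("pics/w7raw.png").astype(int);g=a.sum(2)//3
for v in range(0,60,1):
    print("%2d"%v,"".join("#" if g[v,u]<45 else "+" if g[v,u]<75 else "b" if a[v,u,2]-a[v,u,0]>40 else "." if abs(a[v,u,1]-a[v,u,2])<15 else " " for u in range(230,316)))
for n,u,v,z in(("brass front",273.6,56.1,.0595),("brass mid",273.6,60.6,.055),("rod end",273.6,122,.053),("pad",232.7,154.4,.052)): print(n,ray("wrist",u,v,z))
f=lambda x,y:(106+x/2.667,40+y/2.667)
for n,p in(("base L",(243,0)),("base L2",(265,380)),("base R",(620,0)),("base R2",(602,380))): print(n,ray("wrist",*f(*p),.01))
c=cv2
E
```

```text
0 ......................................................................................
 1 ......................................................................................
 2 ......................................................................................
 3 ......................................................................................
 4 ......................................................................................
 5 ......................................................................................
 6 ......................................................................................
 7 ......................................................................................
 8 ......................................................................................
 9 ......................................................................................
10 ......................................................................................
11 ......................................................................................
12 ..................
[... 3870 characters left out ...]
....................................................................
56 ...................................... bbbbbbbbbbbb ..................................
57 ..................................bbbbbbbbbbbbbbbbbbbb................................
58 .................................bbbbbbbbbbbbbbbbbbbbbb...............................
59 .................................bbbbbbbbbbbbbbbbbbbbbb...............................
brass front [ 0.5418 -0.2429  0.0595]
brass mid [ 0.5417 -0.2456  0.055 ]
rod end [ 0.5372 -0.2926  0.053 ]
pad [ 0.4997 -0.3159  0.052 ]
base L [ 0.4768 -0.2148  0.01  ]
base L2 [ 0.4637 -0.3474  0.01  ]
base R [ 0.6044 -0.2287  0.01  ]
base R2 [ 0.5919 -0.3613  0.01  ]
```

```bash
python3 - <<'E'
from h import *
np.set_printoptions(precision=4,suppress=True)
uy=np.array([np.cos(np.radians(84.5)),np.sin(np.radians(84.5))])
for n,u,v,z,ny in(("Lfront",245,26,.052,-28),("Rfront",302.5,26,.052,-28),("rearbot",250,43.3,.01,-34),("rearbot2",290,42.6,.01,-34),("brass",273.6,56.1,.0595,-51),("Vmid",273.6,33,.03,-28)):
    p=ray("wrist",u,v,z)[:2];print(n,p,"nest~",p-uy*ny/1000)
# top camera
a=cams.read_camera("top");g=a.astype(int).sum(2)//3
for v in range(185,232): print(v,"".join("#" if g[v,u]<50 else "+" if g[v,u]<85 else "b" if a[v,u,2]*1.-a[v,u,0]>60 else "." for u in range(326,420)))
for u,v,z in((340,190,.05),(380,190,.05),(340,230,.05)):print(ray("top",u,v,z))
# coupling ends in wrist
w=cv2.imread("pics/w7raw.png").astype(int)
print([(v,w[v,262].tolist()) for v in range(180,204,1)])
E
```

```text
Lfront [ 0.5223 -0.218 ] nest~ [ 0.525  -0.1901]
Rfront [ 0.5665 -0.2228] nest~ [ 0.5692 -0.1949]
rearbot [ 0.5242 -0.2227] nest~ [ 0.5275 -0.1889]
rearbot2 [ 0.5605 -0.2261] nest~ [ 0.5637 -0.1922]
brass [ 0.5418 -0.2429] nest~ [ 0.5467 -0.1922]
Vmid [ 0.5452 -0.2207] nest~ [ 0.5479 -0.1928]
185 ..............................................................................................
186 ..............................................................................................
187 ..............................................................................................
188 ..............................................................................................
189 ............................................................................+.................
190 ..........................................................................+++.................
191 ..........................................................................+++.................
192 ..........................................................................+++....b............
193 ..........
[... 3758 characters left out ...]
............................................................................bbbbbbbbbbbb
[ 0.581  -0.1527  0.05  ]
[ 0.5815 -0.2385  0.05  ]
[ 0.4952 -0.1515  0.05  ]
[(180, [82, 97, 143]), (181, [39, 40, 145]), (182, [26, 29, 147]), (183, [25, 28, 144]), (184, [28, 31, 127]), (185, [31, 32, 56]), (186, [33, 32, 35]), (187, [36, 37, 39]), (188, [35, 35, 36]), (189, [34, 32, 35]), (190, [34, 34, 39]), (191, [33, 35, 72]), (192, [32, 35, 119]), (193, [24, 25, 143]), (194, [25, 29, 147]), (195, [29, 32, 157]), (196, [33, 35, 178]), (197, [59, 64, 193]), (198, [136, 144, 199]), (199, [192, 201, 206]), (200, [198, 207, 208]), (201, [196, 206, 207]), (202, [198, 207, 208]), (203, [197, 206, 208])]
```

```bash
python3 - <<'E'
from h import *
s=sensors.observe();R=Ro.from_quat(s["orientation"]).as_matrix()
print("end",R.T@(ray("wrist",262,197.9,s["position"][2]+.0266)-s["position"])*1000)
print(R.round(3).tolist(),rel([.5464,-.196,.12]),s["position"])
E
```

```text
end [ 30.43681491   0.31233984 -26.58292401]
[[0.107, 0.994, -0.0], [0.994, -0.107, 0.001], [0.001, -0.0, -1.0]] [149.9   9.3  49.4] [ 0.52124032 -0.34404208  0.16934386]
```

```bash
python3 -m crank '[[15,1,0,0],[30,2,0,0],[35,2,0,0],[35,2,0,0],[25,2,0,0],[10.5,0.3,0,0],[0,0,30,0],[0,0,35,0],[0,0,20,0],[0,0,10,0],[0,0,0,0],[0,0,0,0]]'
python3 -c "
from h import *
print(rel([.5464,-.196,.0344]))"
```

```text
time: 23.75
position: [0.547, -0.1965, 0.0752]
orientation: [0.744, 0.668, 0.0, 0.0]
wrist_force: [0.5, 0.2, -1.8]
gripper_width: 0.0312
grasp_force: 35.4
[ 0.5 -0.7 40.8]
```

```bash
python3 -m crank '[[0.5,-0.3,15,0],[0,0,13,0],[0,0,6,0],[0,0,3,0],[0,0,1,0],[0,0,0,0]]'
python3 -m crank '[[0,0,1,0],[0,0,1,0],[0,0,0,0]]'
```

```text
time: 24.35
position: [0.5464, -0.1961, 0.0366]
orientation: [0.744, 0.668, 0.0, 0.0]
wrist_force: [0.9, -1.1, -1.9]
gripper_width: 0.0309
grasp_force: 35.4
time: 24.65
position: [0.5467, -0.1962, 0.0347]
orientation: [0.744, 0.668, 0.0, 0.001]
wrist_force: [1.6, -1.1, 0.0]
gripper_width: 0.031
grasp_force: 35.6
```

```bash
python3 -m crank '[[0,0,0.5,0],[0,0,0,0]]'
python3 -m crank '[[0,0,0,0],[0,0,0,0],[0,0,0,0],[0,0,0,0],[0,0,0,0]]' 48
python3 -m crank '[[0,0,-20,0],[0,0,-30,0],[0,0,-35,0],[0,0,0,0],[0,0,0,0]]' 62
python3 - <<'E'
from h import *
roll([180,190,200,210,220,230,240,250,260],222,302,.05)
print(sensors.observe()["position"])
E
```

```text
time: 24.85
position: [0.5468, -0.1962, 0.0345]
orientation: [0.744, 0.668, 0.0, 0.001]
wrist_force: [1.8, 0.9, 5.0]
gripper_width: 0.0312
grasp_force: 36.1
time: 25.35
position: [0.5462, -0.196, 0.0338]
orientation: [0.744, 0.668, -0.0, -0.0]
wrist_force: [0.4, -0.9, -0.4]
gripper_width: 0.0408
grasp_force: 0.0
time: 25.85
position: [0.5464, -0.196, 0.1194]
orientation: [0.744, 0.668, 0.0, 0.001]
wrist_force: [-0.8, 0.7, -1.0]
gripper_width: 0.0531
grasp_force: 0.0
180 [238.7 245.5 276.3 283.4] axis y 0.03 flat off -0.07 roll -0.007
190 [238.8 245.6 276.3 283.4] axis y 0.09 flat off -0.11 roll -0.010
200 [239.4 245.8 276.7 283.4] axis y 0.31 flat off -0.12 roll -0.011
210 [239.6 246.2 276.7 283.5] axis y 0.42 flat off -0.10 roll -0.009
220 [239.3 246.2 276.4 283.7] axis y 0.39 flat off -0.15 roll -0.013
230 [239.6 246.4 276.4 283.6] axis y 0.48 flat off -0.18 roll -0.016
240 [240.5 246.5 276.3 282.8] axis y 0.48 flat off -0.20 roll -0.018
250 [240.8 246.7 276.  282.6] axis y 0.53 flat off -0.27 roll -0.025
260 edges [250.9 272.3]
[ 0.54601819 -0.19586913  0.11851697]
```

The flat is up within 0.02 rad and released. Now the pedal: shut the fingers and go above the pad at about (0.500, −0.316).

```bash
python3 -c "
from h import *
print(rel([.4995,-.316,.075]))"
python3 -m crank '[[-15,-5,0,0],[-25,-9,0,0],[-30,-10,0,0],[-30,-9,0,0],[-18,-2,0,0],[-6,0,0,0],[0,0,0,0]]' 0
python3 - <<'E'
from h import *
print(rel([.4995,-.316,.075]))
a=cams.read_camera("top")
for r in cams.find_in("pedal_pad","top")[:2]: print(r["score"],r["location"])
# yellow extent rows in top image (z~.05 near pad)
m=cams.cut_out("pedal_pad","top")
for r in m[:1]:
    b=cv2.boxPoints(cv2.minAreaRect(np.argwhere(r["region"])[:,::-1].astype(np.float32)));print([ray("top",*p,.05)[:2].round(4) for p in b])
E
```

```text
[-124.4  -33.4   43.5]
time: 26.6
position: [0.4982, -0.316, 0.1183]
orientation: [0.744, 0.668, 0.0, -0.0]
wrist_force: [0.8, 0.8, 1.0]
gripper_width: 0.0003
grasp_force: 0.0
[ 0.1  1.4 43.3]
0.76 [0.5275, -0.3217, 0.0438]
0.72 [0.5735, 0.2697, 0.0394]
[array([ 0.575 , -0.2898]), array([ 0.5788, -0.341 ]), array([ 0.478 , -0.3439]), array([ 0.4743, -0.2934])]
```

```bash
python3 -m crank '[[0,0,25,0],[0,0,25,0],[0,0,10,0],[0,0,5,0],[0,0,4,0],[0,0,0,0]]'
python3 -m crank '[[0,0,4,0],[0,0,4,0],[0,0,4,0],[0,0,4,0],[0,0,3,0],[0,0,0,0]]'
```

```text
time: 27.35
position: [0.4986, -0.3154, 0.0503]
orientation: [0.744, 0.668, 0.0, 0.0]
wrist_force: [0.2, 2.7, 3.7]
gripper_width: -0.0001
grasp_force: 1.6
time: 27.95
position: [0.4976, -0.3157, 0.031]
orientation: [0.744, 0.668, -0.0, -0.0]
wrist_force: [-5.9, -0.7, 7.2]
gripper_width: -0.0001
grasp_force: 3.7
```

```bash
python3 -m crank '[[0,0,2,0],[0,0,2,0],[0,0,1,0],[0,0,0,0],[0,0,0,0]]'; python3 -m crank '[[0,0,1,0],[0,0,0,0]]'
```

```text
time: 28.45
position: [0.4976, -0.3157, 0.0268]
orientation: [0.744, 0.668, -0.0, -0.0]
wrist_force: [-8.8, 1.6, 14.9]
gripper_width: -0.0001
grasp_force: 7.4
time: 28.65
position: [0.4976, -0.3157, 0.0265]
orientation: [0.744, 0.668, -0.0, -0.0]
wrist_force: [-10.4, 1.9, 22.7]
gripper_width: -0.0002
grasp_force: 11.6
```

It's at the stop: force rises with no further travel. I'll rise and check.

```bash
python3 -m crank '[[0,0,0,0],[0,0,-5,0],[0,0,-10,0],[0,0,-15,0],[0,0,-30,0],[0,0,-30,0],[0,0,0,0]]'
python3 -m crank '[[15,5,0,0],[25,9,0,0],[30,10,0,0],[30,9,0,0],[18,2,0,0],[6,0,0,0],[0,0,0,0],[0,0,0,0]]'
python3 - <<'E'
from h import *
p=sensors.observe()["position"]
roll([165,172,180,190,200,210,220,230,240],222,302,.05)
a=cams.read_camera("wrist").astype(int)
print(p,rel([.5463,-.192,.061]))
print([(v,a[v,261].tolist()) for v in range(125,175,2)])
s=sensors.observe();R=Ro.from_quat(s["orientation"]).as_matrix()
for d in(-.043,-.035,-.008,0,.035):print(d,proj("wrist",np.array([.5463,-.192,.061])+d*np.array([.105,.994,0])))
for d in(-.051,):print("pusher",proj("wrist",np.array([.5463,-.192,.0595])+d*np.array([.105,.994,0])))
E
```

```text
time: 29.35
position: [0.4995, -0.3165, 0.1189]
orientation: [0.744, 0.668, 0.001, 0.003]
wrist_force: [-0.0, -0.2, 0.6]
gripper_width: 0.0001
grasp_force: 0.0
time: 30.15
position: [0.5461, -0.1964, 0.1146]
orientation: [0.744, 0.668, -0.0, -0.0]
wrist_force: [-0.4, 0.2, 0.3]
gripper_width: 0.0
grasp_force: 0.0
165 [238.1 245.5 277.6 285.5] axis y 0.57 flat off -0.19 roll -0.017
172 [238.6 245.5 277.3 284.6] axis y 0.45 flat off -0.17 roll -0.015
180 [238.7 245.6 277.3 284.6] axis y 0.47 flat off -0.15 roll -0.013
190 [239.1 245.8 277.3 284.3] axis y 0.54 flat off -0.14 roll -0.013
200 [239.5 246.2 277.2 284.5] axis y 0.74 flat off -0.24 roll -0.021
210 [239.7 246.2 277.5 284.6] axis y 0.84 flat off -0.25 roll -0.022
220 [239.4 246.5 277.5 285. ] axis y 0.88 flat off -0.20 roll -0.018
230 [239.6 246.3 277.3 284.7] axis y 0.89 flat off -0.32 roll -0.029
240 edges []
[ 0.54607705 -0.19636792  0.11457123] [ 4.8 -0.3 53.7]
[(125, [170, 168, 166]), (127, [169, 169, 167]), (129, [154, 153, 152]), (131, [89, 89, 90]), (133, [90, 90, 91]), (135, [117, 117, 119]), (137, [125, 124, 126]), (139, [124, 124, 124]), (141, [120, 120, 121]), (143, [120, 121, 122]), (145, [121, 122, 123]), (147, [121, 122, 123]), (149, [96, 96, 120]), (151, [61, 65, 201]), (153, [198, 207, 228]), (155, [229, 237, 238]), (157, [228, 237, 239]), (159, [228, 236, 238]), (161, [228, 236, 239]), (163, [228, 236, 237]), (165, [227, 236, 237]), (167, [228, 236, 238]), (169, [228, 236, 238]), (171, [228, 236, 238]), (173, [205, 214, 216])]
-0.043 [260.78791758 257.73019302]
-0.035 [260.75495582 247.4244541 ]
-0.008 [260.6388695  211.12920549]
0 [260.60296194 199.90243808]
0.035 [260.43699439 148.01145277]
pusher [260.81888243 266.78098216]
```

The flat is up within 0.03 rad, and the coupling's end edge (v≈152) lies right at the stop (v≈149). The pedal is released and the hand is clear, so I'm handing in.

```bash
python3 -m crank '[[0,0,-20,0],[0,0,-20,0],[0,0,0,0],[0,0,0,0]]'; python3 -c "
from station import bot
print(bot.sign_off())"
```

```text
time: 30.65
position: [0.5461, -0.1966, 0.1548]
orientation: [0.744, 0.668, 0.0, 0.0]
wrist_force: [-0.0, -0.6, -0.2]
gripper_width: -0.0001
grasp_force: 0.0
the job is handed in; nothing more can be done
None
```

The job is handed in at 30.65 s with no verdict shown: the red coupling lies in the V-cradle with its flat up to about 0.03 rad and its end within an estimated 2 mm of the stop, and I pressed the pedal to its stop and let go (its rise was not checked by camera).

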